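Cover on the hook, service plug locked into the junction box

ROBOT

A 6-joint arm with a two-finger parallel gripper is mounted at the origin on the work surface. World frame = base frame: x ahead of the robot, y to its left, z up, the work surface at z = 0. Lengths are in mm, angles in rad, forces in N, time in s.
With the tool pointing down it reaches from about 400 to 925 mm from the base axis. Payload 12.5 kg.
Tool frame: the origin (TCP) lies midway between the tips of the shut fingers; the grasp point (between the pads) lies 19 mm behind it; z points along the fingers, y is the line along which they close (so a half turn about z gives the same grasp; the last joint's range is limited). The gripper opens to 95 mm and grips with 3 to 60 N. Pads are 20 mm wide; open, the fingers measure 119 mm over their backs; the gripper's body (75 mm by 180 mm) begins 59 mm behind the grasp point.
Start: joints at [1.081, 0.491, 1.559, -0, 1.092, -0.106], TCP at [234.014, 579.555, 214.661] pointing down, gripper open.
Joint ranges: [-3.1, 3.1], [-0.84, 2.19], [0.05, 2.79], [-1.13, 4.28], [0.06, 2.93], [-2.69, 2.69]. Speed limits (rad/s): [2.22, 2.22, 2.79, 3.14, 3.14, 3.14].

INTERFACE

Orientations are given as a unit quaternion [x, y, z, w].
In Python, from workcell import bot gives the robot as it stands. The module is installed in compiled form; this text tells all that it offers.
- The arm moves only by the tool move_arm, never from a script. Its arguments are lists of equal length, an entry for each row: "grip": the opening, from -1 (shut) to 1 (fully open); "translation": the shift along the tool's x, y, z in m, a list of three; "turn": the turn, a rotation vector about the tool's x, y, z in rad, a list of three. In form: {"grip": [grip, ...], "translation": [[tx, ty, tz], ...], "turn": [[rx, ry, rz], ...]}. A call has 1 to 10 rows; each row is the pose to reach, as a shift and turn from the pose commanded when the call began, along the tool's axes at that moment; what a row does not reach only later rows make up. A row lasts 1/12 s, in which the tool goes at most 41.7 mm and 7.16 degrees, less where a joint would pass 70% of its speed; a pose out of reach is approached as far as the arm can. A call with a gripper value outside its range is refused whole. The fingers move at their own pace and stop on an object; "force" is the grip in N (left out, the last holds). Time passes only in rows, so rows that repeat a pose let the fingers close. It gives the time, the measured TCP pose, the force and the opening at its end, in the units of the state.
- bot.sense(): the state, without advancing time (a new reading comes with each control period).
- bot.snapshot(name): name is "side" or "top"; returns a dict with "pixels" (420x560x3 uint8, red, green, blue), "vertical_fov" (degrees; the focal length in pixels is half the picture's height over the tangent of half this angle, whatever the lens; pixels are square), "cx", "cy" (the principal point, pixels), "k1" (the pictures are not rectified: a ray, as slopes to the right and down, at radius r is drawn at 1 + k1 r^2 times it, then the intrinsics apply), "rvec" (rotation vector, rad) and "tvec" (3), from world to camera coordinates, as OpenCV has them. Camera axes: x right, y down, z forward; pixel columns grow to the right and rows downward; lengths in mm; the calibration is good to about 2 mm. A picture is of the moment at which its call begins. There is no depth.
- bot.job_done(): hands the job in, once; it reports no verdict.
The state is a dict: "clock": time; "q": joint angles; "joint_velocities": joint speeds; "joint_torque": joint torques, N m; "tcp_pos": TCP position; "orientation": TCP orientation; "contact_force": force on the tool from outside, world axes, zero at the start; "ft_torque": the same for the moment, N m; "grip_width": finger opening in mm.
Only numpy, scipy, OpenCV 4.12 (cv2) and the standard library are available. Lean on these libraries where they do the work, as an engineer would, in place of code of your own. Each camera call takes 0.05 s, during which the arm holds its last target. There are 200 camera calls.

TASK

Lift the dust cover off the junction box's round socket, hang it by its loop on the hook of the stand and let go of it. Then take the smaller of the two T-handled service plugs, the one with two lugs on its shank, set its lugs into the socket's two notches, push it down against the spring until its flange is flush on the rim, and turn it a quarter turn clockwise (seen from above) to the stop, keeping it pressed down. Finish while still gripping the plug and holding it pressed flush, fully turned - do not let go of it - and leave everything else on the bench where it is.

Things in the scene. Friction and masses are not known exactly. Their poses are not given: they have to be found in the camera images.
- junction: fixed box, 206 x 166 x 70 mm high, black plastic with an aluminium lid, the round socket standing on the middle of the lid. Origin: centre of its underside, on the bench. Two orange stubs, 36 mm across, stand 30 mm out of its +x side.
- socket: bayonet socket on the junction box: aluminium collar, 72 mm outside diameter, 40 mm tall. Origin: centre of its top rim, 110 mm up. Bore 43 mm; two notches, 15 mm wide, on its own +x and -x (its x is 45 deg anticlockwise of the box's x), reach 30 mm radius. Lip 12 mm thick; in the channel under it the lugs turn clockwise, seen from above, to a stop at about 92 deg; anticlockwise is blocked
- plunger (a joint): sprung brass disc in the socket, 35 mm diameter; value = how far it is pressed, m: 0 at rest (18 mm below the rim), 0.012 with the plug flush, 0.0135 at its end. Spring 4.2 N at rest plus 0.6 N per mm: about 11.4 N at flush. A turned plug that is let go rises 4 mm, till its lugs meet the lip
- plug: service plug to use, loose, upright, grey, about 0.16 kg. Origin: centre of flange underside, 30 mm above its foot. Shank 40 mm diameter, 30 long, foot chamfered; lugs on +x and -x, to 27 mm from the axis, 9 wide, 16 to 24 below the origin. Flange 66 diameter, 8 thick (z 0 to 8). Grip bar along x, 56 long, 14 thick (y), z 8 to 40. Same after a half turn
- spare_plug: bystander: larger plug of the same kind without lugs, flange 88 mm diameter, shank 58 mm diameter and 36 mm long, bar 70 mm long; origin: centre of the flange's underside, 36 mm above its foot
- cover: loose grey dust cover on the socket's rim, about 0.12 kg. Origin: centre of the disc's underside (on the rim). Disc 72 mm diameter, 6 thick; stub below 36 diameter, 12 long, in the bore. Upright square loop on top in its y-z plane: 48 wide outside (y), 14 deep (x), uprights 5 thick, top bar z 50 to 56; opening 38 wide, 44 high
- cover_bar (a point): middle of the underside of the cover's top bar, 50 mm above the cover's origin
- hook: fixed stand with one hook. Origin: post's foot on the bench; base plate 130 x 120 x 12 mm, 85 mm of it towards its -x. Post 16 mm diameter, 205 tall. The hook, an 8 mm rod with its centre 200 mm up, runs 85 mm level from the post to the stand's own -x, then turns up: tip 94 mm out, its top 220 mm up
- hook_seat (a point): point on top of the hook's rod (204 mm up), 62 mm from the post, where the loop's bar should come to rest
- wrench: bystander: steel wrench lying flat
- screwdriver: bystander: screwdriver lying flat
- bolt_tray: bystander: steel tray 130 x 90 x 30 mm with three bolts
- marker: bystander: white marker pen lying flat
- case: bystander: yellow case 110 x 160 x 50 mm
There are look-alikes about, which are no part of the job. Leave any yellow look-alike of the plug alone. Leave any yellow look-alike of the cover alone.

How it is judged:
By the outcome, as a careful person would: the job done as asked, in the order asked, and still so for the second after the job is handed in, while the arm keeps its last pose, push and grip.
It also fails if it takes over 62 s, if anything falls off the work surface, if the arm or the gripper's body presses on something with over 40 N, if the wrist force passes 120 N, or if a joint passes its speed limit or range.

## Working session

There is one attempt and no reset: what is moved stays moved. The work goes in short steps, Python scripts to look and compute and a tool call to move; the robot and the scene stay as the last step left them, time stands still between calls to the robot, and variables do not carry over. Pictures are saved under pics/ and viewed, on a budget of 10 in all, crops included, one or two more only if the job needs it, and the job is handed in when it is done.

Besides the shell and the picture viewer there is one more tool, called after ">>>" by a JSON object that holds its "fn" and its "kwargs", one argument or row to a line. move_arm: Moves the arm, as the interface text tells. Its arguments: {"type":"object","properties":{"grip":{"type":"array"},"translation":{"type":"array"},"turn":{"type":"array"},"force":{"type":"number"}},"required":["grip","translation","turn"]}

```bash
mkdir -p pics; cat > h.py <<'E'
import numpy as np, cv2
from workcell import bot
from scipy.spatial.transform import Rotation as R
def snap(n,f=None):
    s=bot.snapshot(n)
    np.save(f'/tmp/{n}.npy',s,allow_pickle=True)
    if f: cv2.imwrite('pics/'+f,s['pixels'][:,:,::-1])
    return s
def load(n): return np.load(f'/tmp/{n}.npy',allow_pickle=True).item()
def cam(s):
    f=210/np.tan(np.radians(s['vertical_fov'])/2)
    return f,R.from_rotvec(np.array(s['rvec']).ravel()).as_matrix(),np.array(s['tvec']).ravel()
def proj(s,P):
    f,M,t=cam(s); c=np.atleast_2d(P)@M.T+t; u=c[:,:2]/c[:,2:]
    u=u*(1+s['k1']*(u**2).sum(1,keepdims=True)); return u*f+[s['cx'],s['cy']]
def ray(s,p):
    f,M,t=cam(s); d=(np.atleast_2d(p).astype(float)-[s['cx'],s['cy']])/f; u=d.copy()
    for _ in range(20): u=d/(1+s['k1']*(u**2).sum(1,keepdims=True))
    return -M.T@t, np.c_[u,np.ones(len(u))]@M
def atz(s,p,z):
    o,d=ray(s,p); return o+d*((z-o[2])/d[:,2])[:,None]
def tool(dp,st=None):
    "world shift mm -> tool axes m"
    st=st or bot.sense(); return R.from_quat(st['orientation']).inv().apply(np.array(dp)/1000)
E
python3 - <<'E'
from h import *
for n in('side','top'):
    s=snap(n,n+'1.png'); f,M,t=cam(s); print(n,f,s['k1'],s['cx'],s['cy'],-M.T@t,M[2])
    im=s['pixels']
    a=cv2.resize(im,(800,600),interpolation=cv2.INTER_CUBIC); cv2.imwrite(f'pics/{n}1b.png',a[:,:,::-1])
print(bot.sense())
E
```

```text
side 428.0529729367731 0.024550747625906245 281.15885201175007 206.28324374066892 [  407.58824825 -1005.96242177   876.67945407] [ 0.11844863  0.7877631  -0.60448261]
top 404.85143349912613 0.015069724380011307 276.42687599883186 207.91295445370864 [ 453.5402025   -55.05836927 1513.85100675] [ 0.08042468 -0.01403785 -0.99666183]
{'clock': 0.1, 'q': array([ 1.08138820e+00,  4.91500608e-01,  1.55938049e+00, -9.76048398e-06,
        1.09168441e+00, -1.05633603e-01]), 'joint_velocities': array([-0.00085242, -0.00203255, -0.00025352, -0.00176206,  0.00046539,
       -0.00071206]), 'joint_torque': array([ 1.58489380e-03, -6.13622475e+01, -2.58605254e+01,  6.93794154e-02,
        4.69641387e-02, -7.22168488e-05]), 'tcp_pos': array([233.91726219, 579.35243318, 214.12211681]), 'orientation': array([ 1.90709626e-01,  9.81646373e-01, -4.66324377e-04, -1.38456684e-04]), 'contact_force': array([-0.50190513,  0.77985903, -0.50588254]), 'ft_torque': array([-0.00156918,  0.02374939,  0.04053419]), 'grip_width': 95.06389321248672}
```

View pics/top1b.png

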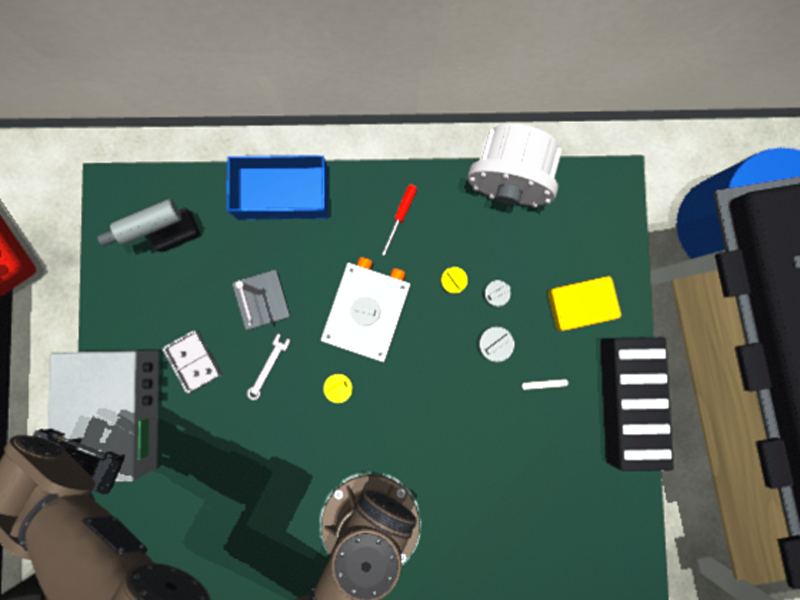

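View pics/side1b.png

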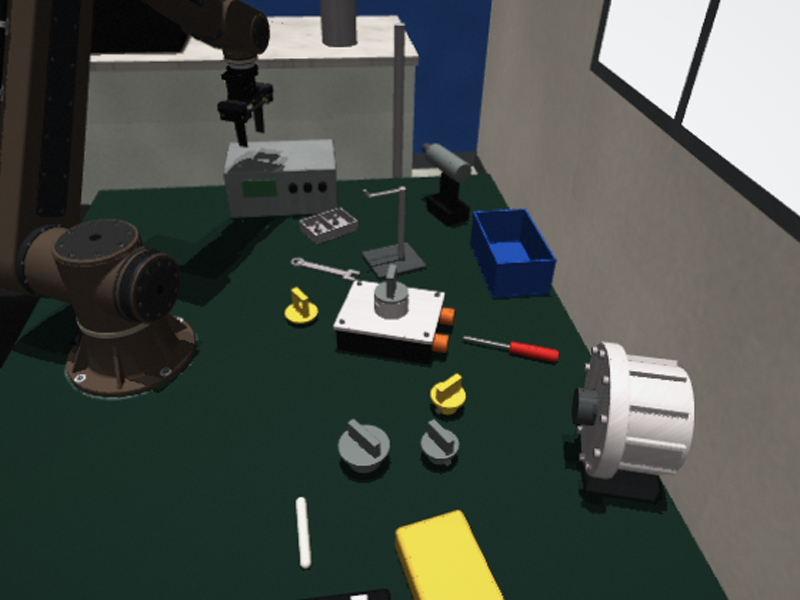

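```bash
python3 - <<'E'
from h import *
T=load('top')['pixels'];S=load('side')['pixels']
c=lambda im,x,y,w,h=75:cv2.resize(im[y:y+h,x:x+w],None,fx=4,fy=4,interpolation=cv2.INTER_CUBIC)
a=np.vstack([np.hstack([c(T,160,182,140),c(T,320,180,60)]),np.hstack([c(S,250,125,70),c(S,235,180,90),c(S,285,265,40)])])
a=np.clip(a*1.4,0,255).astype(np.uint8)
cv2.imwrite('pics/c1.png',a[:,:,::-1])
E
```

```text
(no output)
```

View pics/c1.png

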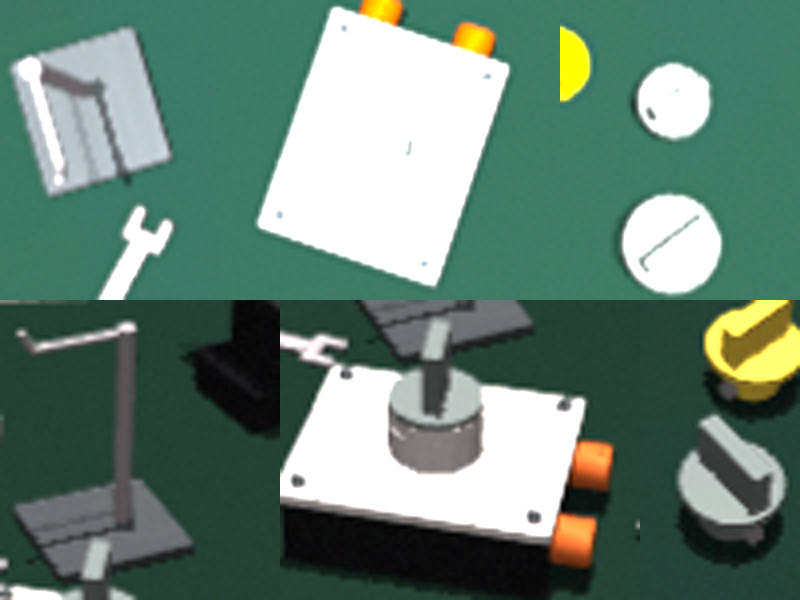

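```bash
python3 - <<'E'
from h import *
T=load('top');S=load('side')
t1=lambda u,v:(160+u/4-.375,182+v/4-.375)
t2=lambda u,v:(320+(u-560)/4-.375,180+v/4-.375)
s1=lambda u,v:(250+u/4-.375,125+(v-300)/4-.375)
s2=lambda u,v:(235+(u-280)/4-.375,180+(v-300)/4-.375)
s3=lambda u,v:(285+(u-640)/4-.375,265+(v-300)/4-.375)
np.set_printoptions(precision=1,suppress=True)
c=atz(T,[t1(335,8),t1(508,66),t1(436,286),t1(260,226)],70);print('box',c,c.mean(0));e=c[0]-c[3]+c[1]-c[2];print(np.linalg.norm(e)/2,np.degrees(np.arctan2(e[1],e[0])))
c=atz(S,[s2(333,366),s2(584,401),s2(553,538),s2(283,497)],70);print('boxS',c,c.mean(0))
p=atz(T,[t1(29,69)],205)[0];q=atz(T,[t1(58,181)],218)[0];print('post',p,'tip',q,np.linalg.norm(p-q),np.degrees(np.arctan2(*(p-q)[1::-1])))
c=atz(T,[t1(13,64),t1(132,28),t1(172,157),t1(53,195)],12);print('base',c,c.mean(0))
e=c[0]-c[3]+c[1]-c[2];print(np.linalg.norm(e)/2,np.degrees(np.arctan2(e[1],e[0])))
print('post side',atz(S,[s1(127,326)],205),'foot',atz(S,[s1(125,525)],12),'tip',atz(S,[s1(22,333)],219), 'corner',atz(S,[s1(37,350)],200))
print('plug T',atz(T,[t2(674,101)],38),'S',atz(S,[s3(733,484)],38))
b=atz(S,[s3(704,421),s3(771,478)],70);print('bar',b,b.mean(0),np.degrees(np.arctan2(*(b[1]-b[0])[1::-1])))
c2=lambda x,y,w,h,k:cv2.resize(T['pixels'][y:y+h,x:x+w],None,fx=k,fy=k,interpolation=cv2.INTER_CUBIC)
a=np.hstack([c2(235,195,40,50,10),c2(330,185,40,50,10)])
g=(np.clip((a.astype(float)-110)/145,0,1)*255).astype(np.uint8)
cv2.imwrite('pics/c2.png',g[:,:,::-1])
E
```

```text
box [[ 659.7   41.6   70. ]
 [ 604.6 -112.6   70. ]
 [ 409.8  -44.6   70. ]
 [ 465.9  110.6   70. ]] [535.   -1.3  70. ]
206.05507106500676 -19.41664655765136
boxS [[ 466.7  110.5   70. ]
 [ 658.6   42.4   70. ]
 [ 606.2 -114.    70. ]
 [ 418.8  -47.7   70. ]] [537.6  -2.2  70. ]
post [595.  280.3 205. ] tip [503.5 253.8 218. ] 96.15114149324354 16.16228581643628
base [[620.8 344.5  12. ]
 [652.5 234.5  12. ]
 [531.6 197.9  12. ]
 [498.6 307.5  12. ]] [575.9 271.1  12. ]
126.98845752338747 16.848881555062903
post side [[596.3 284.9 205. ]] foot [[596.5 272.   12. ]] tip [[505.1 254.2 219. ]] corner [[517.7 259.5 200. ]]
plug T [[ 579.  -338.9   38. ]] S [[ 580.2 -339.9   38. ]]
bar [[ 564.8 -315.7   70. ]
 [ 596.8 -363.6   70. ]] [ 580.8 -339.6   70. ] -56.241667578342394
```

View pics/c2.png

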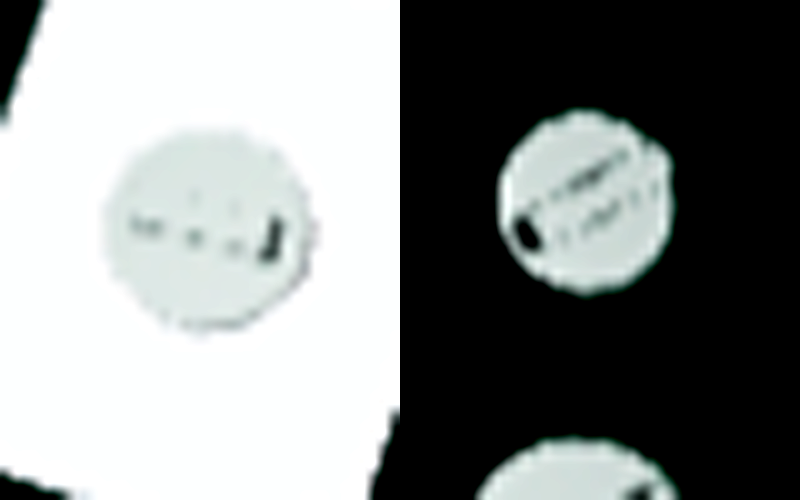

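```bash
cat >> h.py <<'E'
def go(x,y,z,phi):
    st=bot.sense(); r=R.from_quat(st['orientation'])
    tgt=R.from_matrix(np.c_[[np.sin(np.radians(phi)),-np.cos(np.radians(phi)),0],[np.cos(np.radians(phi)),np.sin(np.radians(phi)),0],[0,0,-1]])
    print('trans',np.round(r.inv().apply((np.array([x,y,z])-st['tcp_pos'])/1000),4).tolist(),'turn',np.round((r.inv()*tgt).as_rotvec(),4).tolist(), 'q6 deg',np.degrees(st['q'][5]).round(1))
E
python3 - <<'E'
from h import *
T=load('top')
print(atz(T,[(235+20.7-.45,195+22.8-.45)],116),atz(T,[(330+18.5-.45,185+20-.45)],38))
go(234,579.5,320,68);go(536,-1.5,320,78);go(536,-1.5,250,78)
E
```

```text
[[534.97586165  -0.94493142 116.        ]] [[ 580.16947875 -338.66825566   38.        ]]Traceback (most recent call last):
  File "<stdin>", line 4, in <module>
  File "h.py", line 27, in go
    tgt=R.from_matrix(np.c_[[np.sin(np.radians(phi)),-np.cos(np.radians(phi)),0],[np.cos(np.radians(phi)),np.sin(np.radians(phi)),0],[0,0,-1]])
  File "scipy/spatial/transform/_rotation.pyx", line 1143, in scipy.spatial.transform._rotation.Rotation.from_matrix
ValueError: Non-positive determinant (left-handed or null coordinate frame) in rotation matrix 0: [[ 0.92718385  0.37460659  0.        ]
 [-0.37460659  0.92718385  0.        ]
 [ 0.          0.         -1.        ]].
```

```bash
sed -i 's/\[np.sin(np.radians(phi)),-np.cos(np.radians(phi)),0\]/[-np.sin(np.radians(phi)),np.cos(np.radians(phi)),0]/' h.py
python3 - <<'E'
from h import *
go(234,579.5,320,68);go(536,-1.5,320,78);go(536,-1.5,250,78)
E
```

```text
trans [-0.0, 0.0001, -0.1059] turn [-0.001, -0.0001, 0.0002] q6 deg -6.1
trans [-0.4976, -0.4256, -0.1055] turn [-0.001, -0.0002, -0.1743] q6 deg -6.1
trans [-0.4976, -0.4255, -0.0355] turn [-0.001, -0.0002, -0.1743] q6 deg -6.1
```

>>> {"fn": "move_arm", "kwargs": {
  "grip": [1,1,1,1,1,1,1,1,1,1],
  "translation": [
    [0,0,-0.04],
    [0,0,-0.08],
    [-0.02,-0.02,-0.105],
    [-0.4976,-0.4255,-0.105],
    [-0.4976,-0.4255,-0.105],
    [-0.4976,-0.4255,-0.105],
    [-0.4976,-0.4255,-0.105],
    [-0.4976,-0.4255,-0.105],
    [-0.4976,-0.4255,-0.105],
    [-0.4976,-0.4255,-0.105]
  ],
  "turn": [
    [0,0,0],
    [0,0,0],
    [0,0,0],
    [0,0,-0.174],
    [0,0,-0.174],
    [0,0,-0.174],
    [0,0,-0.174],
    [0,0,-0.174],
    [0,0,-0.174],
    [0,0,-0.174]
  ]
}}

```text
clock: 0.93
tcp_pos: [380.6, 293.9, 319.6]
orientation: [0.105, 0.995, 0.0, -0.0]
contact_force: [1.6, 0.2, 0.2]
grip_width: 95.0
```

```bash
python3 - <<'E'
from h import *
print(bot.sense()['tcp_pos']);go(536,-1.5,230,78)
E
```

```text
[380.56685458 293.87160849 319.59077267]
trans [-0.2135, -0.2566, 0.0896] turn [0.0, -0.0001, -0.0] q6 deg -48.2
```

>>> {"fn": "move_arm", "kwargs": {
  "grip": [1,1,1,1,1,1,1,1,1,1],
  "translation": [
    [-0.2135,-0.2566,0],
    [-0.2135,-0.2566,0],
    [-0.2135,-0.2566,0],
    [-0.2135,-0.2566,0],
    [-0.2135,-0.2566,0],
    [-0.2135,-0.2566,0],
    [-0.2135,-0.2566,0],
    [-0.2135,-0.2566,0.08],
    [-0.2135,-0.2566,0.08],
    [-0.2135,-0.2566,0.08]
  ],
  "turn": [
    [0,0,0],
    [0,0,0],
    [0,0,0],
    [0,0,0],
    [0,0,0],
    [0,0,0],
    [0,0,0],
    [0,0,0],
    [0,0,0],
    [0,0,0]
  ]
}}

```text
clock: 1.77
tcp_pos: [534.6, -2.0, 234.4]
orientation: [0.106, 0.994, -0.0, -0.004]
contact_force: [-0.3, -0.2, -1.3]
grip_width: 95.2
```

```bash
python3 - <<'E'
from h import *
s=snap('side')
im=cv2.resize(s['pixels'][130:265,220:340],None,fx=4.4,fy=4.4,interpolation=cv2.INTER_CUBIC)
cv2.imwrite('pics/s2.png',np.clip(im*1.4,0,255)[:,:,::-1])
print(bot.sense()['tcp_pos']);go(536,-1.5,136,78)
E
```

```text
[534.68897581  -1.08679018 235.806957  ]
trans [-0.002, -0.0001, 0.0998] turn [-0.0006, -0.0068, -0.0027] q6 deg -85.0[ WARN:0@0.640] global loadsave.cpp:1063 imwrite_ Unsupported depth image for selected encoder is fallbacked to CV_8U.
```

View pics/s2.png

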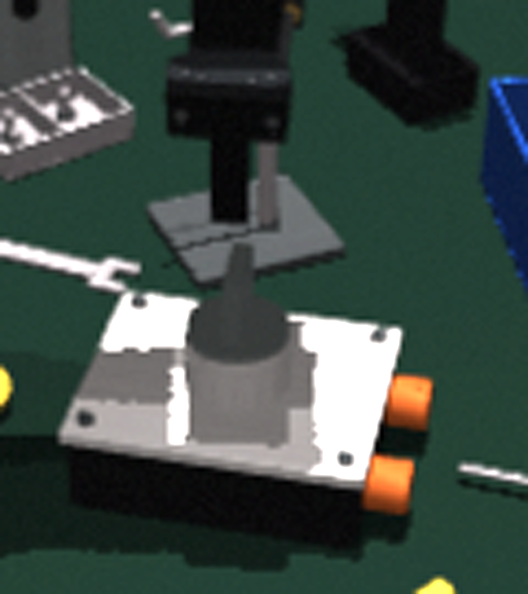

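The picture shows the fingers over the loop (loop top near (240,250), finger at (230,215)), in line. I go down and grip.

>>> {"fn": "move_arm", "kwargs": {
  "grip": [1,1,1,1,1,1,-1,-1,-1,-1],
  "translation": [
    [-0.001,0,0.03],
    [-0.001,0,0.06],
    [-0.001,0,0.08],
    [-0.001,0,0.096],
    [-0.001,0,0.096],
    [-0.001,0,0.096],
    [-0.001,0,0.096],
    [-0.001,0,0.096],
    [-0.001,0,0.096],
    [-0.001,0,0.096]
  ],
  "turn": [
    [0,0,0],
    [0,0,0],
    [0,0,0],
    [0,0,0],
    [0,0,0],
    [0,0,0],
    [0,0,0],
    [0,0,0],
    [0,0,0],
    [0,0,0]
  ],
  "force": 30
}}

```text
clock: 2.65
tcp_pos: [536.9, 0.2, 144.5]
orientation: [0.105, 0.995, 0.0, 0.001]
contact_force: [0.1, -0.1, -0.4]
grip_width: 73.6
```

>>> {"fn": "move_arm", "kwargs": {
  "grip": [-1,-1,-1,-1],
  "translation": [
    [0,0,0],
    [0,0,0],
    [0,0,0],
    [0,0,0]
  ],
  "turn": [
    [0,0,0],
    [0,0,0],
    [0,0,0],
    [0,0,0]
  ]
}}

```text
clock: 2.98
tcp_pos: [536.7, 0.1, 143.7]
orientation: [0.105, 0.994, 0.0, 0.0]
contact_force: [-0.8, -0.0, 3.0]
grip_width: 47.8
```

```bash
python3 - <<'E'
from h import *
s=bot.sense();print(s['tcp_pos'],s['orientation'],s['grip_width'],s['contact_force'])
th=np.radians(16.4);h=np.array([np.cos(th),np.sin(th)]);P=np.array([595.3,279])
for d in (160,62):
  p=P-d*h; print(d,p); go(p[0],p[1],330,106.4)
E
```

```text
[5.36678996e+02 1.42720525e-01 1.43668820e+02] [1.04785890e-01 9.94494799e-01 1.03809040e-04 3.62738691e-05] 47.78241940653922 [-0.78406217 -0.02975054  3.01264482]
160 [441.80976407 233.82536691]
trans [0.1415, 0.2088, -0.1863] turn [0.0002, 0.0001, -0.4962] q6 deg -85.0
62 [535.82253358 261.49482968]
trans [0.0553, 0.2555, -0.1863] turn [0.0002, 0.0001, -0.4962] q6 deg -85.0
```

>>> {"fn": "move_arm", "kwargs": {
  "grip": [-1,-1,-1,-1,-1,-1,-1,-1,-1,-1],
  "translation": [
    [0,0,-0.02],
    [0,0,-0.04],
    [0,0,-0.07],
    [0.14,0.208,-0.0685],
    [0.1415,0.2088,-0.0685],
    [0.1415,0.2088,-0.0685],
    [0.1415,0.2088,-0.0685],
    [0.1415,0.2088,-0.0685],
    [0.1415,0.2088,-0.0685],
    [0.1415,0.2088,-0.0685]
  ],
  "turn": [
    [0,0,0],
    [0,0,0],
    [0,0,0],
    [0,0,-0.08],
    [0,0,-0.16],
    [0,0,-0.24],
    [0,0,-0.32],
    [0,0,-0.41],
    [0,0,-0.496],
    [0,0,-0.496]
  ]
}}

```text
clock: 3.82
tcp_pos: [439.0, 238.4, 212.1]
orientation: [-0.147, 0.989, 0.001, -0.0]
contact_force: [-0.5, -0.4, -1.0]
grip_width: 48.0
```

>>> {"fn": "move_arm", "kwargs": {
  "grip": [-1,-1,-1],
  "translation": [
    [0,0,0],
    [0,0,0],
    [0,0,0]
  ],
  "turn": [
    [0,0,0],
    [0,0,0],
    [0,0,0]
  ]
}}

```text
clock: 4.07
tcp_pos: [442.2, 232.9, 212.1]
orientation: [-0.142, 0.99, -0.0, -0.0]
contact_force: [0.1, -0.6, -1.1]
grip_width: 48.0
```

```bash
python3 - <<'E'
from h import *
s=snap('side');t=snap('top')
st=bot.sense();print(st['tcp_pos'],st['orientation'],st['contact_force'])
a=cv2.resize(s['pixels'][110:210,225:305],None,fx=5,fy=5,interpolation=cv2.INTER_CUBIC)
b=cv2.resize(t['pixels'][165:265,155:235],None,fx=5,fy=5,interpolation=cv2.INTER_CUBIC)
cv2.imwrite('pics/h1.png',np.hstack([np.clip(a*1.5,0,255),b]).astype(np.uint8)[:,:,::-1])
E
```

```text
[442.30489335 232.64438297 212.07556168] [-1.41426653e-01  9.89948735e-01 -3.85682852e-05 -3.83056832e-05] [0.92541246 0.38140883 0.07961432]
```

View pics/h1.png

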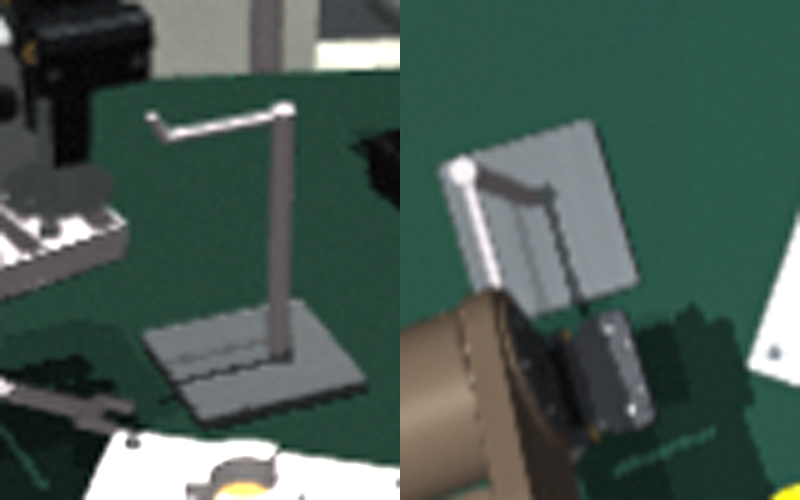

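The cover is held left of the hook tip (tip at (152,117) in the side crop, post top at (284,105)), upright and at the hook's height. I slide it on.

```bash
python3 - <<'E'
from h import *
go(535.7,263.1,212,106.2);go(535.7,263.1,187.5,106.2)
E
```

```text
trans [-0.0982, 0.0031, 0.0001] turn [-0.0001, -0.0001, 0.0011] q6 deg -86.1
trans [-0.0982, 0.0031, 0.0246] turn [-0.0001, -0.0001, 0.0011] q6 deg -86.1
```

>>> {"fn": "move_arm", "kwargs": {
  "grip": [-1,-1,-1,-1,-1,-1,-1,-1,-1],
  "translation": [
    [-0.015,0.003,0],
    [-0.03,0.003,0],
    [-0.045,0.003,0],
    [-0.06,0.003,0],
    [-0.075,0.003,0],
    [-0.09,0.003,0],
    [-0.098,0.003,0],
    [-0.098,0.003,0],
    [-0.098,0.003,0]
  ],
  "turn": [
    [0,0,0],
    [0,0,0],
    [0,0,0],
    [0,0,0],
    [0,0,0],
    [0,0,0],
    [0,0,0],
    [0,0,0],
    [0,0,0]
  ]
}}

```text
clock: 4.92
tcp_pos: [534.8, 263.6, 211.7]
orientation: [-0.142, 0.99, -0.0, -0.0]
contact_force: [-0.4, 0.2, -1.3]
grip_width: 48.0
```

>>> {"fn": "move_arm", "kwargs": {
  "grip": [-1,-1,-1,-1,-1,-1,-1],
  "translation": [
    [0,0,0.006],
    [0,0,0.012],
    [0,0,0.018],
    [0,0,0.022],
    [0,0,0.0235],
    [0,0,0.0235],
    [0,0,0.0235]
  ],
  "turn": [
    [0,0,0],
    [0,0,0],
    [0,0,0],
    [0,0,0],
    [0,0,0],
    [0,0,0],
    [0,0,0]
  ]
}}

```text
clock: 5.5
tcp_pos: [534.9, 264.4, 188.7]
orientation: [-0.143, 0.99, 0.0, 0.0]
contact_force: [0.5, 0.2, -1.4]
grip_width: 48.1
```

```bash
python3 - <<'E'
from h import *
s=snap('side')
st=bot.sense();print(st['tcp_pos'],st['orientation'],st['contact_force'])
a=cv2.resize(s['pixels'][100:200,225:325],None,fx=5,fy=5,interpolation=cv2.INTER_CUBIC)
cv2.imwrite('pics/h2.png',np.clip(a*1.6,0,255).astype(np.uint8)[:,:,::-1])
E
```

```text
[534.96982249 264.43362384 188.79486256] [-1.42645545e-01  9.89773822e-01  6.94859526e-05  1.58693548e-04] [-0.02477996  0.61066714 -1.37463131]
```

View pics/h2.png

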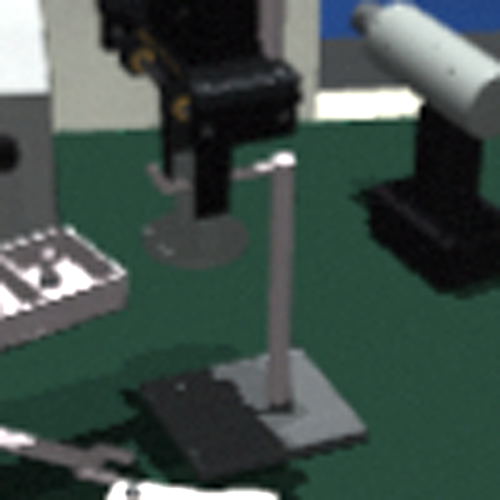

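The rod runs through the loop (rod at (180,183), disc hanging at (195,238)). The load is still about 1.4 N, so I lower it gently to contact.

>>> {"fn": "move_arm", "kwargs": {
  "grip": [-1,-1,-1,-1,-1],
  "translation": [
    [0,0,0.001],
    [0,0,0.0015],
    [0,0,0.002],
    [0,0,0.002],
    [0,0,0.002]
  ],
  "turn": [
    [0,0,0],
    [0,0,0],
    [0,0,0],
    [0,0,0],
    [0,0,0]
  ]
}}

```text
clock: 5.97
tcp_pos: [535.1, 264.4, 187.5]
orientation: [-0.143, 0.99, 0.0, 0.001]
contact_force: [-1.9, 0.0, 5.3]
grip_width: 48.4
```

>>> {"fn": "move_arm", "kwargs": {
  "grip": [0.15,0.3,0.4,0.4,0.4,0.4,0.4,0.4],
  "translation": [
    [0,0,-0.0005],
    [0,0,-0.0005],
    [0,0,-0.0005],
    [0,0,-0.0005],
    [0,0,-0.0005],
    [0,0,-0.0005],
    [0,0,-0.02],
    [0,0,-0.04]
  ],
  "turn": [
    [0,0,0],
    [0,0,0],
    [0,0,0],
    [0,0,0],
    [0,0,0],
    [0,0,0],
    [0,0,0],
    [0,0,0]
  ]
}}

```text
clock: 6.63
tcp_pos: [534.4, 264.2, 226.1]
orientation: [-0.143, 0.99, -0.0, -0.001]
contact_force: [-0.1, -0.1, 0.6]
grip_width: 66.6
```

>>> {"fn": "move_arm", "kwargs": {
  "grip": [0.4,0.4,0.4,0.4,0.4,0.4],
  "translation": [
    [0,0,-0.03],
    [0,0,-0.06],
    [0,0,-0.09],
    [0,0,-0.11],
    [0,0,-0.11],
    [0,0,-0.11]
  ],
  "turn": [
    [0,0,0],
    [0,0,0],
    [0,0,0],
    [0,0,0],
    [0,0,0],
    [0,0,0]
  ]
}}

```text
clock: 7.13
tcp_pos: [535.0, 264.4, 337.3]
orientation: [-0.143, 0.99, 0.0, 0.001]
contact_force: [0.5, -0.4, -1.0]
grip_width: 66.5
```

```bash
python3 - <<'E'
from h import *
s=snap('side')
st=bot.sense();print(st['tcp_pos'],st['orientation'],st['contact_force'],st['grip_width'])
a=cv2.resize(s['pixels'][100:200,225:325],None,fx=4,fy=4,interpolation=cv2.INTER_CUBIC)
b=cv2.resize(s['pixels'][180:280,235:335],None,fx=4,fy=4,interpolation=cv2.INTER_CUBIC)
cv2.imwrite('pics/h3.png',np.hstack([np.clip(a*1.6,0,255),b]).astype(np.uint8)[:,:,::-1])
go(580,-339.3,330,31);go(580,-339.3,40,31)
E
```

```text
[534.65585802 264.25286288 336.08813177] [-1.42604115e-01  9.89779781e-01 -2.13634097e-05 -2.26876286e-04] [ 0.02841403 -0.05560057 -0.57362977] 66.81617676282353
trans [0.1269, -0.5918, 0.0061] turn [-0.0003, -0.0004, 1.3159] q6 deg -86.4
trans [0.1267, -0.5918, 0.2961] turn [-0.0003, -0.0004, 1.3159] q6 deg -86.4
```

View pics/h3.png

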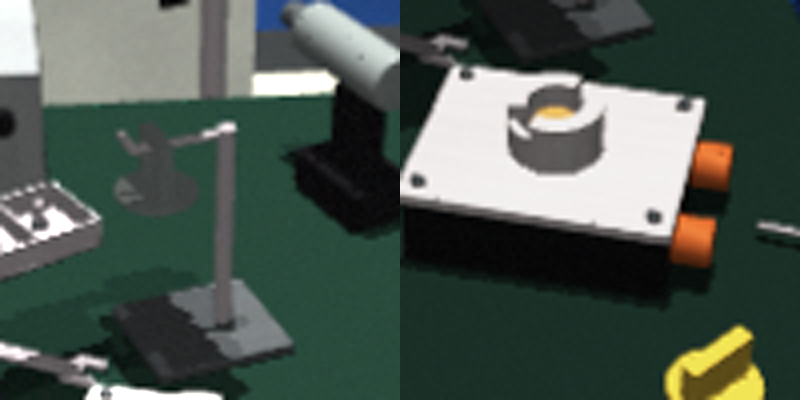

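Cover hangs on the hook rod, free of the gripper ((155,175) in the crop), and the socket with its notches is open. On to the plug.

>>> {"fn": "move_arm", "kwargs": {
  "grip": [0.3,0.3,0.3,0.3,0.3,0.3,0.3,0.3,0.3,0.3],
  "translation": [
    [0.1267,-0.5918,0],
    [0.1267,-0.5918,0],
    [0.1267,-0.5918,0],
    [0.1267,-0.5918,0],
    [0.1267,-0.5918,0],
    [0.1267,-0.5918,0],
    [0.1267,-0.5918,0],
    [0.1267,-0.5918,0],
    [0.1267,-0.5918,0],
    [0.1267,-0.5918,0]
  ],
  "turn": [
    [0,0,0.1],
    [0,0,0.2],
    [0,0,0.3],
    [0,0,0.4],
    [0,0,0.5],
    [0,0,0.6],
    [0,0,0.7],
    [0,0,0.8],
    [0,0,0.9],
    [0,0,1.0]
  ]
}}

```text
clock: 8.02
tcp_pos: [565.6, -153.2, 335.0]
orientation: [0.352, 0.936, 0.0, -0.001]
contact_force: [0.8, 0.2, -0.5]
grip_width: 61.7
```

```bash
python3 - <<'E'
from h import *
go(580,-339.3,150,31)
E
```

```text
trans [-0.1338, -0.1305, 0.1848] turn [-0.001, -0.0022, 0.3109] q6 deg -70.4
```

>>> {"fn": "move_arm", "kwargs": {
  "grip": [0.3,0.3,0.3,0.3,0.3,0.3,0.3,0.3,0.3,0.3],
  "translation": [
    [-0.1338,-0.1305,0],
    [-0.1338,-0.1305,0],
    [-0.1338,-0.1305,0],
    [-0.1338,-0.1305,0],
    [-0.1338,-0.1305,0.05],
    [-0.1338,-0.1305,0.09],
    [-0.1338,-0.1305,0.13],
    [-0.1338,-0.1305,0.17],
    [-0.1338,-0.1305,0.21],
    [-0.1338,-0.1305,0.21]
  ],
  "turn": [
    [0,0,0.1],
    [0,0,0.2],
    [0,0,0.31],
    [0,0,0.31],
    [0,0,0.31],
    [0,0,0.31],
    [0,0,0.31],
    [0,0,0.31],
    [0,0,0.31],
    [0,0,0.31]
  ]
}}

```text
clock: 8.85
tcp_pos: [578.5, -335.2, 117.9]
orientation: [0.49, 0.872, 0.001, -0.007]
contact_force: [0.1, 0.2, -1.2]
grip_width: 61.5
```

>>> {"fn": "move_arm", "kwargs": {
  "grip": [0.3,0.3],
  "translation": [
    [0,0,0],
    [0,0,0]
  ],
  "turn": [
    [0,0,0],
    [0,0,0]
  ]
}}

```text
clock: 9.02
tcp_pos: [582.5, -337.7, 127.8]
orientation: [0.49, 0.872, 0.0, 0.0]
contact_force: [0.6, -0.7, -0.3]
grip_width: 61.7
```

```bash
python3 - <<'E'
from h import *
s=snap('side')
a=cv2.resize(s['pixels'][230:340,260:360],None,fx=5,fy=5,interpolation=cv2.INTER_CUBIC)
cv2.imwrite('pics/p1.png',np.clip(a*1.5,0,255).astype(np.uint8)[:,:,::-1])
st=bot.sense();print(st['tcp_pos'],st['orientation'])
go(580,-339.3,42,31)
E
```

```text
[ 582.81789371 -337.89027743  128.85207532] [ 4.89770215e-01  8.71850440e-01 -1.21065273e-04  1.39006176e-03]
trans [0.0005, -0.0032, 0.0868] turn [0.0012, 0.0025, 0.0061] q6 deg -67.1
```

View pics/p1.png

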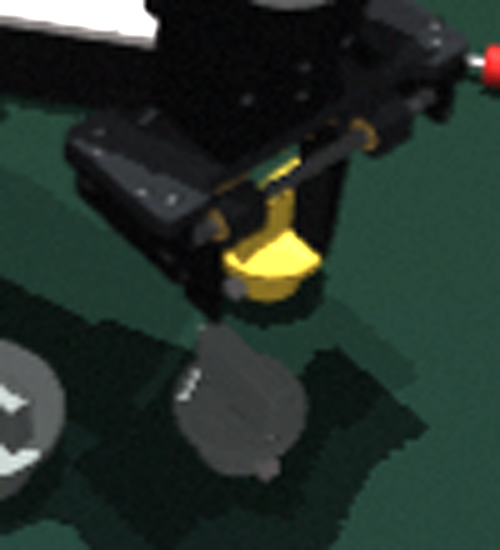

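Plug bar is below and between the two fingers (tips at (205,320) and (320,240)), with the yellow one behind and clear. I go down and grip.

>>> {"fn": "move_arm", "kwargs": {
  "grip": [0.3,0.3,0.3,0.3,0.3,0.3,-1,-1,-1,-1],
  "translation": [
    [0,-0.0032,0.03],
    [0,-0.0032,0.05],
    [0,-0.0032,0.07],
    [0,-0.0032,0.083],
    [0,-0.0032,0.0865],
    [0,-0.0032,0.0865],
    [0,-0.0032,0.0865],
    [0,-0.0032,0.0865],
    [0,-0.0032,0.0865],
    [0,-0.0032,0.0865]
  ],
  "turn": [
    [0,0,0],
    [0,0,0],
    [0,0,0],
    [0,0,0],
    [0,0,0],
    [0,0,0],
    [0,0,0],
    [0,0,0],
    [0,0,0],
    [0,0,0]
  ],
  "force": 15
}}

```text
clock: 9.9
tcp_pos: [579.5, -339.2, 41.0]
orientation: [0.49, 0.872, -0.0, 0.001]
contact_force: [0.4, -0.3, 0.4]
grip_width: 40.8
```

>>> {"fn": "move_arm", "kwargs": {
  "grip": [-1,-1,-1,-1,-1,-1,-1],
  "translation": [
    [0,0,0],
    [0,0,0],
    [0,0,0],
    [0,0,0],
    [0,0,0],
    [0,0,0],
    [0,0,0]
  ],
  "turn": [
    [0,0,0],
    [0,0,0],
    [0,0,0],
    [0,0,0],
    [0,0,0],
    [0,0,0],
    [0,0,0]
  ]
}}

```text
clock: 10.48
tcp_pos: [579.2, -339.0, 40.0]
orientation: [0.49, 0.872, 0.0, -0.0]
contact_force: [0.6, -0.4, 0.0]
grip_width: 13.5
```

>>> {"fn": "move_arm", "kwargs": {
  "grip": [-1,-1,-1],
  "translation": [
    [0,0,0],
    [0,0,0],
    [0,0,0]
  ],
  "turn": [
    [0,0,0],
    [0,0,0],
    [0,0,0]
  ],
  "force": 55
}}

```text
clock: 10.73
tcp_pos: [579.2, -339.0, 40.1]
orientation: [0.49, 0.872, 0.0, -0.0]
contact_force: [-0.3, 0.0, -1.4]
grip_width: 13.8
```

```bash
python3 - <<'E'
from h import *
st=bot.sense();print(st['tcp_pos'],st['orientation'],st['grip_width'],st['contact_force'])
go(st['tcp_pos'][0],st['tcp_pos'][1],200,31); go(535.5,-1.3,200,115.6)
E
```

```text
[ 579.1961144  -338.98256693   40.0563135 ] [ 4.89841503e-01  8.71811502e-01  6.97999958e-05 -4.25322796e-05] 13.75910252028815 [-0.34589119  0.01457557 -1.43109776]
trans [0.0, 0.0, -0.1599] turn [0.0001, -0.0001, 0.0059] q6 deg -67.3
trans [0.3112, 0.1383, -0.1599] turn [0.0002, -0.0001, -1.4706] q6 deg -67.3
```

>>> {"fn": "move_arm", "kwargs": {
  "grip": [-1,-1,-1,-1,-1,-1,-1,-1],
  "translation": [
    [0,0,-0.02],
    [0,0,-0.05],
    [0,0,-0.09],
    [0,0,-0.13],
    [0,0,-0.16],
    [0,0,-0.16],
    [0,0,-0.16],
    [0,0,-0.16]
  ],
  "turn": [
    [0,0,0],
    [0,0,0],
    [0,0,0],
    [0,0,0],
    [0,0,0],
    [0,0,0],
    [0,0,0],
    [0,0,0]
  ]
}}

```text
clock: 11.4
tcp_pos: [578.7, -338.7, 198.9]
orientation: [0.49, 0.872, 0.0, -0.001]
contact_force: [0.5, 0.2, -1.7]
grip_width: 13.6
```

```bash
python3 - <<'E'
from h import *
S=snap('side');T=snap('top')
st=bot.sense();print(st['tcp_pos'],st['grip_width'],st['contact_force'])
def c(s,x,y,w,h,k,lo,hi):
    a=cv2.resize(s['pixels'][y:y+h,x:x+w],None,fx=k,fy=k,interpolation=cv2.INTER_CUBIC)
    return (np.clip((a.astype(float)-lo)/(hi-lo),0,1)*255).astype(np.uint8)
row1=np.hstack([c(T,235,195,40,40,10,60,255),c(S,255,188,40,40,10,10,210)])
def clean(s,x,y):return c(s,x,y,80,40,5,0,200)
u=proj(S,[[579,-339,205]])[0].astype(int);v=proj(T,[[579,-339,205]])[0].astype(int);print(u,v)
row2=np.hstack([c(S,u[0]-25,u[1]-15,50,25,8,0,130),c(T,v[0]-25,v[1]-12,50,25,8,0,255)])
cv2.imwrite('pics/k1.png',np.vstack([row1,row2])[:,:,::-1])
E
```

```text
[ 578.60850775 -338.66577602  198.16860733] 13.824176463552218 [ 0.10556923 -0.06894928 -1.47956381]
[311 261] [357 200]
```

View pics/k1.png

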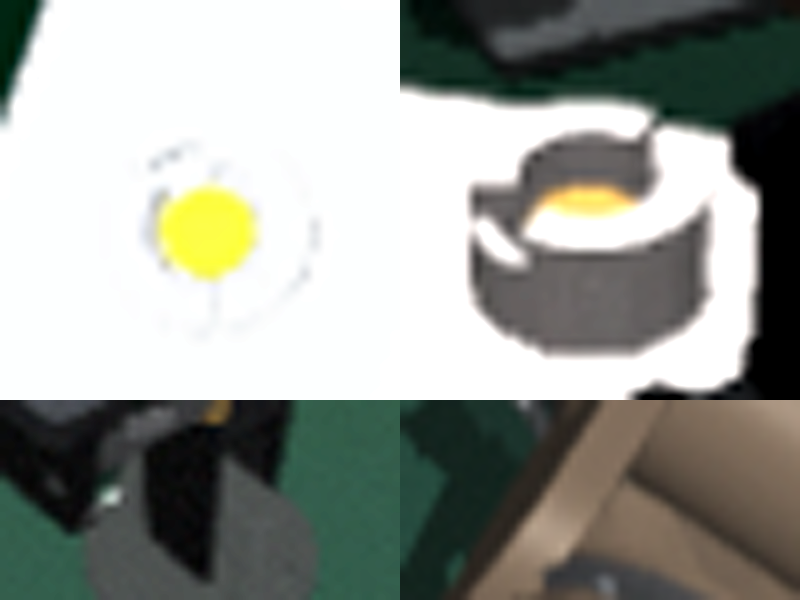

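```bash
python3 - <<'E'
from h import *
S=load('side');T=load('top');np.set_printoptions(precision=1,suppress=True)
p=T['pixels'][195:235,235:275].astype(int)
m=(p[:,:,0]-p[:,:,2]>60).astype(float); w=np.clip((p[:,:,0]-p[:,:,2])/ (p[:,:,0]-p[:,:,2]).max(),0,1)*m
y,x=np.indices(m.shape);c=(235+(w*x).sum()/w.sum(),195+(w*y).sum()/w.sum());print('brass',c,m.sum(),atz(T,[c],92))
# side rim: predicted extents for outer circle at z 110 for candidate centres
a=np.linspace(0,2*np.pi,200);C=np.c_[np.cos(a),np.sin(a),0*a]
for cen in([535.5,-1.3,110],):
    q=proj(S,C*36+cen); print('rim u',q[:,0].min(),q[:,0].max(),q[:,1].min(),q[:,1].max())
print('obs u',255+47/1-.45,255+(710-400)/10-.45 , 'left', 255+(470-400)/10-.45)
st=bot.sense();tp=st['tcp_pos'];q=proj(S,np.r_[[C*33+[tp[0],tp[1],tp[2]-10+z] for z in(0,8)]].reshape(-1,3))
print('flange pred',q[:,0].min(),q[:,0].max(),'obs',286+85/8-.44,286+318/8-.44)
# notch: near corner/far
print('notch far edge',atz(S,[(255+(655-400)/10-.45,188+11.0-.45)],110),'near L corner',atz(S,[(255+7-.45,188+21.5-.45),(255+(525-400)/10-.45,188+24.-.45)],110))
E
```

```text
brass (np.float64(255.27325647757107), np.float64(217.71338888254766)) 68.0 [[535.1  -0.1  92. ]]
rim u 261.3095745805866 285.58463423213874 198.50019622290029 213.15551511082094
obs u 301.55 285.55 left 261.55
flange pred 296.15343262862694 325.86113202491396 obs 296.185 325.31
notch far edge [[559.7  32.  110. ]] near L corner [[498.8 -13.8 110. ]
 [513.5 -27.5 110. ]]
```

```bash
python3 - <<'E'
from h import *
go(535.5,-0.8,185,115.5)
E
```

```text
trans [0.311, 0.1389, 0.0139] turn [0.0012, -0.0032, -1.4689] q6 deg -67.3
```

>>> {"fn": "move_arm", "kwargs": {
  "grip": [-1,-1,-1,-1,-1,-1,-1,-1,-1,-1],
  "translation": [
    [0.03,0.013,0],
    [0.06,0.027,0],
    [0.09,0.04,0],
    [0.12,0.053,0],
    [0.15,0.067,0],
    [0.18,0.08,0],
    [0.21,0.093,0],
    [0.24,0.107,0],
    [0.27,0.12,0],
    [0.3,0.133,0]
  ],
  "turn": [
    [0,0,-0.12],
    [0,0,-0.24],
    [0,0,-0.36],
    [0,0,-0.48],
    [0,0,-0.6],
    [0,0,-0.72],
    [0,0,-0.84],
    [0,0,-0.96],
    [0,0,-1.08],
    [0,0,-1.2]
  ]
}}

```text
clock: 12.33
tcp_pos: [535.9, -12.1, 198.8]
orientation: [-0.091, 0.996, 0.0, -0.001]
contact_force: [0.8, 0.6, -2.0]
grip_width: 13.7
```

>>> {"fn": "move_arm", "kwargs": {
  "grip": [-1,-1,-1,-1,-1,-1],
  "translation": [
    [0,0,0],
    [0,0,0],
    [0,0,0],
    [0,0,0],
    [0,0,0],
    [0,0,0]
  ],
  "turn": [
    [0,0,-0.12],
    [0,0,-0.24],
    [0,0,-0.269],
    [0,0,-0.269],
    [0,0,-0.269],
    [0,0,-0.269]
  ]
}}

```text
clock: 12.83
tcp_pos: [536.6, -13.8, 199.5]
orientation: [-0.22, 0.976, 0.0, -0.001]
contact_force: [-0.7, -0.6, -1.5]
grip_width: 13.7
```

```bash
python3 - <<'E'
from h import *
print(bot.sense()['tcp_pos'],bot.sense()['contact_force']);go(535.5,-0.8,160,115.5)
E
```

```text
[536.59481871 -13.75463924 199.4783728 ] [-0.74091202 -0.63037853 -1.49183064]
trans [-0.0046, 0.0121, 0.0395] turn [0.0007, -0.0009, -0.0016] q6 deg -123.9
```

>>> {"fn": "move_arm", "kwargs": {
  "grip": [-1,-1,-1,-1,-1,-1,-1],
  "translation": [
    [-0.0046,0.0121,0.01],
    [-0.0046,0.0121,0.025],
    [-0.0046,0.0121,0.0355],
    [-0.0046,0.0121,0.0355],
    [-0.0046,0.0121,0.0355],
    [-0.0046,0.0121,0.0355],
    [-0.0046,0.0121,0.0355]
  ],
  "turn": [
    [0,0,-0.0016],
    [0,0,-0.0016],
    [0,0,-0.0016],
    [0,0,-0.0016],
    [0,0,-0.0016],
    [0,0,-0.0016],
    [0,0,-0.0016]
  ]
}}

```text
clock: 13.42
tcp_pos: [536.0, -0.8, 165.2]
orientation: [-0.221, 0.975, -0.0, 0.0]
contact_force: [-0.5, -0.4, -1.5]
grip_width: 13.7
```

```bash
python3 - <<'E'
from h import *
S=snap('side')
a=cv2.resize(S['pixels'][160:230,240:310],None,fx=8,fy=8,interpolation=cv2.INTER_CUBIC)
cv2.imwrite('pics/k2.png',np.clip(a*1.5,0,255).astype(np.uint8)[:,:,::-1])
print(bot.sense()['tcp_pos'],bot.sense()['contact_force']);go(535.5,-0.8,132,115.5)
tp=bot.sense()['tcp_pos']; x=np.array([np.cos(np.radians(25.5)),np.sin(np.radians(25.5)),0])
for P in([535.5,-.8,110]+30*x,[535.5,-.8,110]-30*x,tp-[0,0,30]-27*x,tp-[0,0,30]+27*x): print((proj(S,P)[0]-[240,160])*8+4)
E
```

```text
[535.95331414  -0.81542675 165.17469325] [-0.46492978  0.81132146 -1.27934884]
trans [0.0004, 0.0002, 0.0332] turn [-0.0004, 0.0009, 0.0015] q6 deg -122.7
[339.05617786 343.05597409]
[202.46738076 394.46883658]
[210.48414057 336.77671048]
[334.86349149 290.9994667 ]
```

View pics/k2.png

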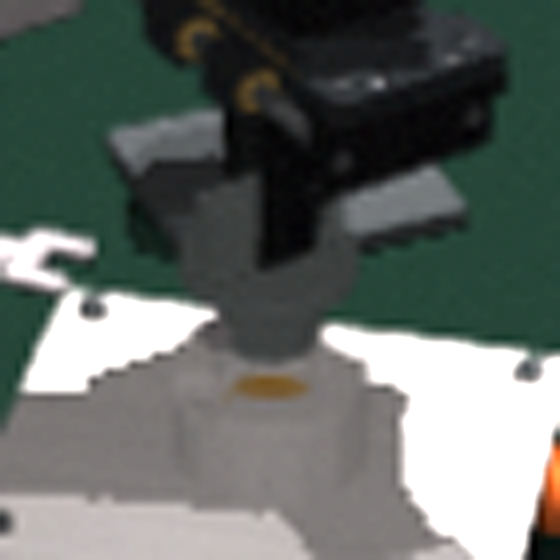

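The shank foot (272,345) sits over the socket axis (u≈271), with the lugs along the notches. I lower it in small steps.

>>> {"fn": "move_arm", "kwargs": {
  "grip": [-1,-1,-1,-1,-1,-1,-1,-1,-1,-1],
  "translation": [
    [0,0,0.004],
    [0,0,0.008],
    [0,0,0.011],
    [0,0,0.014],
    [0,0,0.016],
    [0,0,0.018],
    [0,0,0.02],
    [0,0,0.02],
    [0,0,0.02],
    [0,0,0.02]
  ],
  "turn": [
    [0,0,0],
    [0,0,0],
    [0,0,0],
    [0,0,0],
    [0,0,0],
    [0,0,0],
    [0,0,0],
    [0,0,0],
    [0,0,0],
    [0,0,0]
  ]
}}

```text
clock: 14.3
tcp_pos: [536.8, 0.2, 145.9]
orientation: [-0.221, 0.975, 0.0, 0.002]
contact_force: [0.7, 8.1, 10.5]
grip_width: 13.6
```

>>> {"fn": "move_arm", "kwargs": {
  "grip": [-1,-1,-1,-1,-1,-1,-1,-1],
  "translation": [
    [0,0,0.002],
    [0,0,0.004],
    [0,0,0.006],
    [0,0,0.008],
    [0,0,0.008],
    [0,0,0.008],
    [0,0,0.008],
    [0,0,0.008]
  ],
  "turn": [
    [0,0,0],
    [0,0,0],
    [0,0,0],
    [0,0,0],
    [0,0,0],
    [0,0,0],
    [0,0,0],
    [0,0,0]
  ]
}}

```text
clock: 14.97
tcp_pos: [536.9, 0.8, 137.1]
orientation: [-0.221, 0.975, 0.001, 0.002]
contact_force: [4.6, 12.5, 1.2]
grip_width: 13.8
```

```bash
python3 - <<'E'
from h import *
st=bot.sense();print(st['tcp_pos'],st['contact_force'],st['ft_torque']);go(535.5,-0.8,120,115.5)
E
```

```text
[536.94470878   0.76769478 137.10780526] [ 4.63065002 12.50187074  1.18677326] [ 2.79454241 -0.94450846  0.02182797]
trans [0.002, -0.0008, 0.0171] turn [0.0007, 0.004, 0.001] q6 deg -122.8
```

It is in the bore and the lugs are in the notches. The socket pushes the plug toward +y, so I relieve that and press on.

>>> {"fn": "move_arm", "kwargs": {
  "grip": [-1,-1,-1,-1,-1],
  "translation": [
    [-0.0018,0.0014,0],
    [-0.0018,0.0014,0],
    [-0.0018,0.0014,0],
    [-0.0018,0.0014,0],
    [-0.0018,0.0014,0]
  ],
  "turn": [
    [0,0,0],
    [0,0,0],
    [0,0,0],
    [0,0,0],
    [0,0,0]
  ]
}}

```text
clock: 15.38
tcp_pos: [536.8, 1.4, 136.6]
orientation: [-0.221, 0.975, 0.0, 0.0]
contact_force: [1.5, 3.1, -0.6]
grip_width: 14.0
```

```bash
python3 - <<'E'
from h import *
st=bot.sense();print(st['tcp_pos'],st['orientation'],st['contact_force'],st['ft_torque'])
E
```

```text
[536.75290503   1.35445482 136.58965977] [-2.21414776e-01  9.75179707e-01  1.48191806e-04  1.15093004e-04] [ 1.48003952  3.11943923 -0.57575659] [ 0.70225961 -0.24412553  0.02070954]
```

>>> {"fn": "move_arm", "kwargs": {
  "grip": [-1,-1,-1,-1,-1,-1,-1,-1,-1],
  "translation": [
    [0,0.0005,0.003],
    [0,0.0005,0.006],
    [0,0.0005,0.009],
    [0,0.0005,0.011],
    [0,0.0005,0.013],
    [0,0.0005,0.0145],
    [0,0.0005,0.0145],
    [0,0.0005,0.0145],
    [0,0.0005,0.0145]
  ],
  "turn": [
    [0,0,0],
    [0,0,0],
    [0,0,0],
    [0,0,0],
    [0,0,0],
    [0,0,0],
    [0,0,0],
    [0,0,0],
    [0,0,0]
  ],
  "force": 60
}}

```text
clock: 16.13
tcp_pos: [536.5, 1.6, 122.4]
orientation: [-0.222, 0.975, -0.0, 0.0]
contact_force: [-1.8, 0.6, 8.2]
grip_width: 13.8
```

>>> {"fn": "move_arm", "kwargs": {
  "grip": [-1,-1,-1,-1,-1],
  "translation": [
    [0,0,0.001],
    [0,0,0.002],
    [0,0,0.002],
    [0,0,0.002],
    [0,0,0.002]
  ],
  "turn": [
    [0,0,0],
    [0,0,0],
    [0,0,0],
    [0,0,0],
    [0,0,0]
  ]
}}

```text
clock: 16.55
tcp_pos: [536.6, 1.6, 120.5]
orientation: [-0.222, 0.975, -0.0, 0.0]
contact_force: [-2.7, 1.9, 8.5]
grip_width: 13.8
```

```bash
python3 - <<'E'
from h import *
st=bot.sense();print(st['tcp_pos'],st['orientation'],st['contact_force'],st['ft_torque'])
E
```

```text
[536.56634393   1.62941752 120.49754304] [-2.21554373e-01  9.75147990e-01 -1.14298649e-04  2.09733050e-04] [-2.720623    1.88464641  8.53253703] [0.23820269 0.43148927 0.04869848]
```

>>> {"fn": "move_arm", "kwargs": {
  "grip": [-1,-1,-1,-1],
  "translation": [
    [0,0,0.001],
    [0,0,0.0015],
    [0,0,0.0015],
    [0,0,0.0015]
  ],
  "turn": [
    [0,0,0],
    [0,0,0],
    [0,0,0],
    [0,0,0]
  ]
}}

```text
clock: 16.88
tcp_pos: [536.6, 1.7, 119.9]
orientation: [-0.222, 0.975, -0.0, 0.001]
contact_force: [-4.9, 1.2, 19.7]
grip_width: 13.7
```

>>> {"fn": "move_arm", "kwargs": {
  "grip": [-1,-1,-1,-1],
  "translation": [
    [0,0,0.0005],
    [0,0,0.001],
    [0,0,0.001],
    [0,0,0.001]
  ],
  "turn": [
    [0,0,0],
    [0,0,0],
    [0,0,0],
    [0,0,0]
  ]
}}

```text
clock: 17.22
tcp_pos: [536.6, 1.7, 119.9]
orientation: [-0.222, 0.975, -0.0, 0.001]
contact_force: [-8.4, 1.6, 32.6]
grip_width: 13.8
```

Flush at TCP z 119.9 as expected (120). I ease the push slightly and turn clockwise.

>>> {"fn": "move_arm", "kwargs": {
  "grip": [-1,-1,-1,-1,-1,-1,-1,-1,-1,-1],
  "translation": [
    [0.0006,0.0002,-0.0006],
    [0.0006,0.0002,-0.0006],
    [0.0006,0.0002,-0.0006],
    [0.0006,0.0002,-0.0006],
    [0.0006,0.0002,-0.0006],
    [0.0006,0.0002,-0.0006],
    [0.0006,0.0002,-0.0006],
    [0.0006,0.0002,-0.0006],
    [0.0006,0.0002,-0.0006],
    [0.0006,0.0002,-0.0006]
  ],
  "turn": [
    [0,0,0],
    [0,0,0.05],
    [0,0,0.1],
    [0,0,0.15],
    [0,0,0.2],
    [0,0,0.25],
    [0,0,0.3],
    [0,0,0.35],
    [0,0,0.35],
    [0,0,0.35]
  ]
}}

```text
clock: 18.05
tcp_pos: [537.4, 0.8, 120.0]
orientation: [-0.048, 0.999, -0.001, 0.002]
contact_force: [-0.3, -3.9, 20.2]
grip_width: 13.6
```

```bash
python3 - <<'E'
from h import *
st=bot.sense();print(st['tcp_pos'],st['orientation'],st['contact_force'],st['ft_torque'],st['grip_width']);go(*st['tcp_pos'],115.5)
E
```

```text
[537.4028043    0.80287328 119.99202494] [-4.83618380e-02  9.98827143e-01 -8.41836459e-04  2.18242777e-03] [-0.27233125 -3.94898791 20.1905057 ] [-0.67959495  0.39038275 -0.01861979] 13.579645046262337
trans [0.0, 0.0, 0.0] turn [-0.0026, 0.0039, -0.3483] q6 deg -102.4
```

>>> {"fn": "move_arm", "kwargs": {
  "grip": [-1,-1,-1,-1,-1,-1,-1,-1,-1,-1],
  "translation": [
    [0,0,0],
    [0,0,0],
    [0,0,0],
    [0,0,0],
    [0,0,0],
    [0,0,0],
    [0,0,0],
    [0,0,0],
    [0,0,0],
    [0,0,0]
  ],
  "turn": [
    [0,0,0.08],
    [0,0,0.16],
    [0,0,0.24],
    [0,0,0.32],
    [0,0,0.4],
    [0,0,0.48],
    [0,0,0.56],
    [0,0,0.64],
    [0,0,0.7],
    [0,0,0.7]
  ]
}}

```text
clock: 18.88
tcp_pos: [536.5, 0.8, 120.0]
orientation: [0.299, 0.954, -0.0, 0.001]
contact_force: [-4.4, -5.0, 22.8]
grip_width: 13.7
```

```bash
python3 - <<'E'
from h import *
st=bot.sense();print(st['tcp_pos'],st['orientation'],st['contact_force'],st['ft_torque'],st['grip_width']);go(*st['tcp_pos'],115.5)
E
```

```text
[536.46351257   0.77470934 119.95777912] [ 2.98608784e-01  9.54374608e-01 -3.57825919e-04  1.33207026e-03] [-4.39176756 -5.01096947 22.77214083] [-0.70277741  1.14975007 -0.0114636 ] 13.746282457230198
trans [0.0, 0.0, 0.0] turn [-0.0013, 0.0026, -1.0515] q6 deg -62.1
```

>>> {"fn": "move_arm", "kwargs": {
  "grip": [-1,-1,-1,-1,-1,-1,-1,-1,-1],
  "translation": [
    [0,-0.0007,0],
    [0,-0.0007,0],
    [0,-0.0007,0],
    [0,-0.0007,0],
    [0,-0.0007,0],
    [0,-0.0007,0],
    [0,-0.0007,0],
    [0,-0.0007,0],
    [0,-0.0007,0]
  ],
  "turn": [
    [0,0,0.08],
    [0,0,0.16],
    [0,0,0.24],
    [0,0,0.32],
    [0,0,0.38],
    [0,0,0.44],
    [0,0,0.48],
    [0,0,0.48],
    [0,0,0.48]
  ]
}}

```text
clock: 19.63
tcp_pos: [535.9, 0.4, 119.9]
orientation: [0.516, 0.857, 0.0, 0.001]
contact_force: [-4.8, -4.2, 24.2]
grip_width: 13.7
```

```bash
python3 - <<'E'
from h import *
st=bot.sense();print(st['tcp_pos'],st['orientation'],st['contact_force'],st['ft_torque'],st['grip_width']);go(*st['tcp_pos'],115.5)
E
```

```text
[5.35912757e+02 3.85228915e-01 1.19935814e+02] [5.15552132e-01 8.56857463e-01 5.89690945e-05 1.13320749e-03] [-4.84638756 -4.21664295 24.24816354] [-0.53007793  1.29929402 -0.0195922 ] 13.684983782063066
trans [0.0, 0.0, 0.0] turn [-0.0004, 0.0025, -1.5284] q6 deg -34.9
```

>>> {"fn": "move_arm", "kwargs": {
  "grip": [-1,-1,-1,-1,-1],
  "translation": [
    [0,0,0],
    [0,0,0],
    [0,0,0],
    [0,0,0],
    [0,0,0]
  ],
  "turn": [
    [0,0,0.03],
    [0,0,0.06],
    [0,0,0.07],
    [0,0,0.07],
    [0,0,0.07]
  ]
}}

```text
clock: 20.05
tcp_pos: [536.1, 0.4, 120.0]
orientation: [0.545, 0.839, 0.0, 0.001]
contact_force: [-4.2, -2.6, 23.5]
grip_width: 13.6
```

```bash
python3 - <<'E'
from h import *
st=bot.sense();print(st['tcp_pos'],st['orientation'],st['contact_force'],st['ft_torque'],st['grip_width']);go(*st['tcp_pos'],115.5)
E
```

```text
[5.36062442e+02 4.31325991e-01 1.19972351e+02] [5.44804976e-01 8.38561713e-01 1.31094276e-04 1.33195881e-03] [-4.24357157 -2.59146001 23.47282381] [-0.35939102  1.1762781   0.34512036] 13.576031574522656
trans [0.0, 0.0, 0.0] turn [-0.0004, 0.003, -1.5974] q6 deg -30.9
```

>>> {"fn": "move_arm", "kwargs": {
  "grip": [-1,-1,-1,-1,-1,-1],
  "translation": [
    [0,0,0],
    [0,0,0],
    [0,0,0],
    [0,0,0],
    [0,0,0],
    [0,0,0]
  ],
  "turn": [
    [0,0,0.015],
    [0,0,0.03],
    [0,0,0.03],
    [0,0,0.03],
    [0,0,0.03],
    [0,0,0.03]
  ]
}}

```text
clock: 20.55
tcp_pos: [536.5, 0.5, 120.0]
orientation: [0.557, 0.83, 0.0, 0.002]
contact_force: [-2.1, -2.7, 22.3]
grip_width: 13.8
```

```bash
python3 - <<'E'
from h import *
st=bot.sense();print(st['tcp_pos'],st['orientation'],st['contact_force'],st['ft_torque'],st['grip_width']);go(*st['tcp_pos'],115.5)
S=snap('side')
a=cv2.resize(S['pixels'][160:230,240:310],None,fx=6,fy=6,interpolation=cv2.INTER_CUBIC)
b=cv2.resize(S['pixels'][110:180,235:305],None,fx=5,fy=6,interpolation=cv2.INTER_CUBIC)
cv2.imwrite('pics/k3.png',np.clip(np.hstack([a,b])*1.5,0,255).astype(np.uint8)[:,:,::-1])
E
```

```text
[5.36466718e+02 5.10963532e-01 1.19959939e+02] [5.57289734e-01 8.30316302e-01 4.33138575e-04 1.67435859e-03] [-2.11772198 -2.72104438 22.34693083] [-0.14405228  0.74815928  0.43129814] 13.830640664254895
trans [0.0, 0.0, 0.0] turn [0.0001, 0.0039, -1.6273] q6 deg -29.2
```

View pics/k3.png

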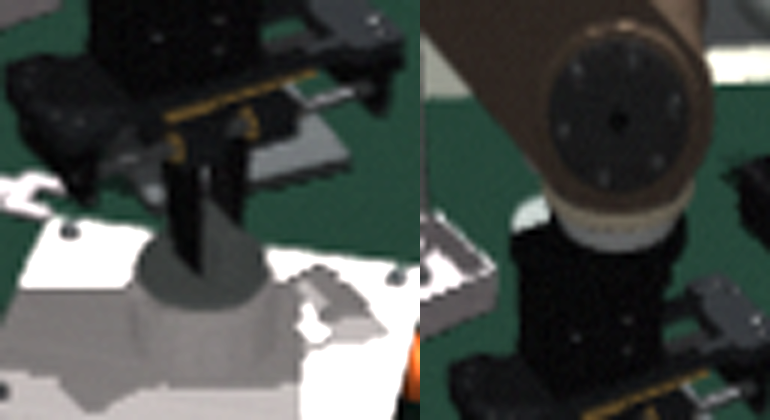

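>>> {"fn": "move_arm", "kwargs": {
  "grip": [-1,-1,-1,-1],
  "translation": [
    [0,0,0],
    [0,0,0],
    [0,0,0],
    [0,0,0]
  ],
  "turn": [
    [0,0,0.015],
    [0,0,0.015],
    [0,0,0.015],
    [0,0,0.015]
  ]
}}

```text
clock: 20.93
tcp_pos: [536.6, 0.5, 120.0]
orientation: [0.563, 0.826, 0.0, 0.002]
contact_force: [-1.5, -1.9, 22.3]
grip_width: 13.6
```

```bash
python3 - <<'E'
from h import *
st=bot.sense();print(st['tcp_pos'],st['contact_force'],st['ft_torque'],st['grip_width']);go(*st['tcp_pos'],115.5)
print(bot.job_done())
E
```

```text
[5.36591608e+02 5.12522760e-01 1.19961388e+02] [-1.54493548 -1.85236658 22.30982545] [-0.14003063  0.71573871  0.67218237] 13.621122519137748
trans [0.0, 0.0, 0.0] turn [0.0001, 0.0043, -1.6418] q6 deg -28.4
the job is handed in; nothing more can be done
None
```

The cover hangs on the hook by its loop. The small plug is in the socket, pressed flush and turned clockwise to the stop, and the arm is still gripping it. I handed the job in at about 21 s.

**Last checks on the plug:**
- **Flush:** the tool stood at z 120.0 mm, which matches the flange sitting on the rim, with about 22 N of push.
- **Turn:** it turned about 92–94°. The twist on the tool stayed near zero until roughly 91.5°, then rose to 0.67 N·m, so it is against the stop.
- **Grip:** 13.6 mm opening on the 14 mm bar.

**Uncertain or not rechecked:**
- **Last two degrees of turn:** the tool turned to 94°, about 2° past the stated stop. That is probably give or slight slip in the grip.
- **Cover:** I saw it hanging free after release. It was hidden behind the arm in the last picture, so I did not recheck it at the end.
- **Socket position:** my camera estimate was about 2 mm off. The plug met about 13 N sideways on entry, and I corrected for it.
- **Pictures:** I viewed 12, two over the budget.

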